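Pack dried blood-spot card holders for transport

TASK

The blood-spot cards have dried: take every card holder off the barbed hooks of the drying rack, stand each one upright in a slot of the transport base, and then close the base with its clear cover, seated all round. Leave the bottle and the rolls where they are.

Things in the scene. Friction and masses are not known exactly. Their poses are not given: they have to be found in the camera images.
- rack: Fixed drying rack: white drip tray 110 x 300 mm, 12 mm high, two posts and a 10 mm steel crossbar, axis 85 mm above the table, along the rack's y. Origin: on the table under the crossbar's middle. x: level, the way the four hooks point, away from the robot or ahead and left. A holder held upright cannot pass a hook's barb.
- hook_1 (a point): Hook 1, 6 mm rod. Centre line as (mm out along rack x, mm above table): (0,85) (12,109) (30,105) (44,105) (60,123), barb back to its point (53,126). To free a holder: raise until the rod is mid-window, tip its top toward the crossbar 28-40 deg (least 20; 34 is good), go up and outward over the barb. This point: (34,105), where it hangs, +105 mm along rack y; rack axes
- hook_2 (a point): Hook 2, same as hook 1 but at +35 mm along the rack's y; axes as the rack's
- hook_3 (a point): Hook 3, same as hook 1 but at -35 mm along the rack's y; axes as the rack's
- hook_4 (a point): Hook 4, same as hook 1 but at -105 mm along the rack's y; axes as the rack's
- card_1_mid (a point): Blue plate on hook 1 (None if absent), 8 mm thick, 114 high, 40 g. Upward from bottom: card part with red spots 50 wide to 44; window 18 wide from 44 to 66 with the hook through it (8 mm side strips); strip 34 wide to 74; grip tab 24 wide to 114. Point: middle, 57 mm above bottom edge, 2 mm above window centre. x: plate normal (hook direction), y: width, z: to the tab. Faces alike.
- card_2_mid (a point): Card holder like card_1, on hook 2 (None if absent); same point and axes
- card_3_mid (a point): Card holder like card_1, on hook 3 (None if absent); same point and axes
- card_4_mid (a point): Card holder like card_1, on hook 4 (None if absent); same point and axes
- slot_base: Loose transport base 108 x 198 mm, 1.2 kg; origin: centre of underside, z up. Grey insert 84 (x) x 174 (y) mm, top 45 mm up; round it a white ledge 12 mm wide, 37 mm high, for the cover. Four slots 62 (x) x 12 (y) mm, chamfered 3 mm, floor 10 mm up, at y = 63, 21, -21, -63 mm. A holder stands in a slot, plate normal along base y, top 124 mm up.
- slot_1 (a point): Centre of the mouth of slot 1, 45 mm above the base's underside; axes as the base's
- slot_2 (a point): Centre of the mouth of slot 2, 45 mm above the base's underside; axes as the base's
- slot_3 (a point): Centre of the mouth of slot 3, 45 mm above the base's underside; axes as the base's
- slot_4 (a point): Centre of the mouth of slot 4, 45 mm above the base's underside; axes as the base's
- cover_handle (a point): Clear loose cover, 0.2 kg, open below: outside 102 (x) x 192 (y) x 97 mm, inside 92 x 182 x 92; on its roof a blue handle bar 14 (x) x 60 (y) x 30 mm high. Point: handle's middle, 112 mm above the rim; z up. Starts upright on the table. Seated, the rim is on the base's ledge round the insert (4 mm play each side), handle along base y, point 149 mm above base underside.
- dropper_bottle: Brown dropper bottle, bystander, 33 mm wide and 106 mm high; origin at its underside
- label_roll: White label roll lying, bystander, 72 mm across and 30 mm high; origin at its underside
- tape_roll: Tan tape roll lying, bystander, 58 mm across and 19 mm high; origin at its underside

How it is judged (in metres and radians):
On the way:
1. all card holders present stand upright in slots of the base (x of card_1_mid in the frame of slot_base between -0.012 and 0.012 m and y of card_1_mid in the frame of slot_base between -0.085 and 0.085 m and z of card_1_mid in the frame of slot_base between 0.061 and 0.073 m and angle between each of card_1_mid, card_2_mid, card_3_mid, card_4_mid's own z axis and vertical below 0.2 rad and x of card_2_mid in the frame of slot_base between -0.012 and 0.012 m and y of card_2_mid in the frame of slot_base between -0.085 and 0.085 m and z of card_2_mid in the frame of slot_base between 0.061 and 0.073 m and x of card_3_mid in the frame of slot_base between -0.012 and 0.012 m and y of card_3_mid in the frame of slot_base between -0.085 and 0.085 m and z of card_3_mid in the frame of slot_base between 0.061 and 0.073 m and x of card_4_mid in the frame of slot_base between -0.012 and 0.012 m and y of card_4_mid in the frame of slot_base between -0.085 and 0.085 m and z of card_4_mid in the frame of slot_base between 0.061 and 0.073 m), for 0.2 s.
At the end, for the whole second after the job is handed in: Each card holder present stands down in a slot (centre within 12 mm of the base's centre line, 61 to 73 mm above its underside, leaning < 0.2 rad); the cover sits level on the ledge (handle within 7 mm of the middle in x and y, 144 to 153 mm up); base flat, all at rest (all of step 1 and x of cover_handle in the frame of slot_base between -0.007 and 0.007 m and y of cover_handle in the frame of slot_base between -0.007 and 0.007 m and z of cover_handle in the frame of slot_base between 0.144 and 0.153 m and angle between the z axis of cover_handle and the z axis of slot_base, either way round below 0.05 rad and angle between slot_base's own z axis and vertical below 0.05 rad and angle between cover_handle's own z axis and vertical below 0.06 rad and linear speed of each of cover, slot_base below 0.02 m/s); the robot touches nothing.
It fails at once if a bystander (bottle or roll) is moved more than 4 cm (distance of any of dropper_bottle, label_roll, tape_roll from where it was at the start of the episode above 0.04 m).
Of card_1, card_2, card_3, card_4 only 3 to 4 are there at a start; the rules pass over those that are not, and their reading is None.
At some moment in a run one of cover, slot_base may be knocked a few centimetres aside while the robot is not near it.
It also fails if it takes over 210 s, if anything falls off the work surface, if the arm or the gripper's body presses on something with over 40 N, if the wrist force passes 120 N, or if a joint passes its speed limit or range.

ROBOT

A 7-joint arm with a two-finger parallel gripper is mounted at the origin on a cart in front of the work surface, level with it; the furniture and walls round the work are solid. World frame = base frame: x ahead of the robot, y to its left, z up, the work surface at z = 0. Lengths are in m, angles in degrees, forces in N, time in s.
With the tool pointing down it reaches from about 0.35 to 0.9 m from the base axis. Payload 19.9 kg.
Tool frame: the origin (TCP) lies between the finger pads; the fingertips stand bot.tip_extent ahead of it and the grasp point (between the pads) lies 5 mm behind it (bot.tip_extent is the distance from the TCP to the fingertips, in m); z points along the fingers, y is the line along which they close (so a half turn about z gives the same grasp; the last joint's range is limited). The gripper opens to 94 mm and grips with 3 to 60 N. Pads are 16 mm wide; open, the fingers measure 119 mm over their backs; the gripper's body (75 mm by 177 mm) begins 78 mm behind the grasp point.
Start: joints at [-71.706, 23.915, -0.59, 92.452, 0.269, 63.638, -3.037], TCP at [0.221, 0.585, 0.219] pointing down, gripper open.
Joint ranges: [-161.28, 161.28], [-22.2, 115.67], [-73.04, 71.86], [3.21, 147.25], [-68.34, 248.33], [10.77, 114.83], [-161.83, 161.83]. Speed limits (degrees/s): [108.29, 108.29, 136.94, 136.94, 172.46, 172.46, 172.46].

INTERFACE

Orientations are given as [roll, pitch, yaw] about the fixed x, y, z axes, in that order (R = Rz(yaw) Ry(pitch) Rx(roll)).
In Python, from station import bot gives the robot as it stands. The module is installed in compiled form; this text tells all that it offers.
- The arm moves only by the shell command python3 -m creep 'ROWS' [FORCE]. ROWS is JSON, a list that holds one entry, the list of rows, each a list of 5 numbers: the shift along the tool's x, y, z in mm, then the turn about the tool's z in rad, then the opening in per cent of the stroke, from 0 (shut) to 100 (fully open). In form: [[[dx, dy, dz, turn, fingers], ...]]. A call has 1 to 12 rows; each row is the pose to reach, as a shift and turn from the pose commanded when the call began, along the tool's axes at that moment; what a row does not reach only later rows make up. A row lasts 1/8 s, in which the tool goes at most 62.5 mm and 10.7 degrees, less where a joint would pass 70% of its speed; a pose out of reach is approached as far as the arm can. A call with a gripper value outside its range is refused whole. The fingers move at their own pace and stop on an object; FORCE is the grip in N (left out, the last holds). Time passes only in rows, so rows that repeat a pose let the fingers close. It gives the time, the measured TCP pose, the force, the opening and the grip force at its end, in the units of the state.
- bot.observe(): the state, without advancing time (a new reading comes with each control period).
- bot.snapshot(name): name is "scene" or "top" or "wrist"; returns (picture, depth): 384x512x3 uint8, red, green, blue; 384x512 float32, m along the optical axis (not along the pixel's ray), 0 where there is no reading.
- bot.camera_model(name): a dict with "fx", "fy", "cx", "cy" (pixels), "k1" (the pictures are not rectified: a ray, as slopes to the right and down, at radius r is drawn at 1 + k1 r^2 times it, then the intrinsics apply), "R" (3x3) and "t" (3): a world point X has camera coordinates R X + t. Camera axes: x right, y down, z forward; pixel columns grow to the right and rows downward; lengths in m; the calibration is good to about 2 mm. A picture is of the moment at which its call begins: read the wrist's pose just before it. camera_model takes no time and is no camera call; for the wrist camera it gives the pose at the moment of the call.
- bot.close_job(): hands the job in; it is judged then, once.
The state is a dict: "time_s": time; "qpos": joint angles; "joint_velocities": joint speeds; "tau": joint torques, N m; "position": TCP position; "ee_rot": TCP orientation; "ft_force": force on the tool from outside, world axes, zero at the start; "wrist_torque": the same for the moment, N m; "grip_width": finger opening in m; "gripper_force": force on a finger pad.
Only numpy, scipy, OpenCV 4.12 (cv2) and the standard library are available. Lean on these libraries where they do the work, as an engineer would, in place of code of your own. Each camera call takes 0.05 s, during which the arm holds its last target. There are 200 camera calls.

## Working session

There is one attempt and no reset: what is moved stays moved. The work goes in short steps, Python scripts to look and compute and a shell command to move; the robot and the scene stay as the last step left them, time stands still between calls to the robot, and variables do not carry over. Pictures are saved under pics/ and viewed, at most 14 in all, crops included, and the job is handed in when it is done.

```bash
mkdir -p pics
cat > h.py <<'E'
import numpy as np, cv2
from station import bot
def snap(n,save=None):
    m=bot.camera_model(n); im,d=bot.snapshot(n)
    np.savez(f'/tmp/{n}.npz',im=im,d=d,**{k:np.array(m[k]) for k in m})
    if save: cv2.imwrite(f'pics/{save}.png',im[:,:,::-1])
    return m,im,d
def cloud(m,d):
    K=np.array([[m['fx'],0,m['cx']],[0,m['fy'],m['cy']],[0,0,1.]])
    h,w=d.shape; v,u=np.mgrid[:h,:w]
    p=np.stack([u,v],-1).reshape(-1,1,2).astype(float)
    k=np.array([float(m['k1']),0,0,0])
    q=cv2.undistortPoints(p,K,k).reshape(h,w,2)
    c=np.dstack([q*d[...,None],d])
    P=(c-np.array(m['t']))@np.array(m['R'])
    P[d==0]=np.nan
    return P
E
python3 - <<'E'
from h import *
print(bot.observe(),bot.tip_extent)
for n in('scene','top','wrist'):
    m,im,d=snap(n,n+'0'); R=np.array(m['R']);print(n,-R.T@np.array(m['t']),R[2],m['fx'],m['k1'])
a=cv2.imread('pics/scene0.png');b=cv2.imread('pics/top0.png')
E
```

```text
{'time_s': 0.0, 'qpos': array([-71.70543022,  23.94760684,  -0.59172237,  92.485572  ,
         0.26821828,  63.63914606,  -3.03769415]), 'joint_velocities': array([ 0.00759178, -0.01616501,  0.00078954,  0.01550744, -0.03490399,
        0.01470742,  0.04682724]), 'tau': array([ 1.35690557e-04, -8.51253676e+01,  6.39005899e-01, -4.25987971e+01,
       -4.87055141e-02,  1.87949947e-02,  2.03488748e-04]), 'position': array([0.22050184, 0.58441651, 0.21882952]), 'ee_rot': array([-1.79929159e+02,  3.76205979e-03,  1.59327920e+02]), 'ft_force': array([-0.32033921,  0.2133769 , -0.57241218]), 'wrist_torque': array([ 0.00875088, -0.03096239, -0.00525807]), 'gripper_force': 0.0, 'grip_width': 0.09434092103403097} 0.014
scene [ 0.12407185 -0.79333667  0.97411739] [ 0.36195132  0.63930928 -0.67843562] 448.92675281235523 0.03944495108959965
top [0.3626323  0.02428151 1.25020815] [ 0.17308089 -0.00507235 -0.98489455] 430.2263348636781 -0.12242869592535019
wrist [0.16042778 0.60697757 0.38366524] [ 0.20882353 -0.08010717 -0.9746669 ] 345.16316370363575 -0.10458212108392324
```

View pics/scene0.png

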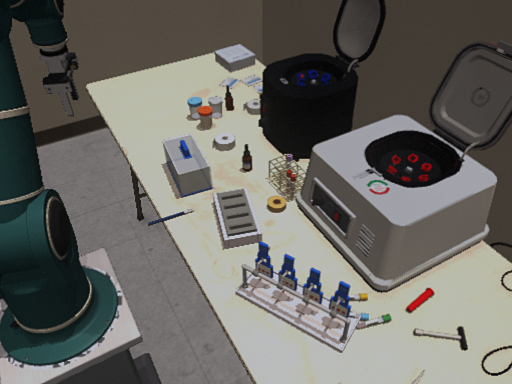

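View pics/top0.png

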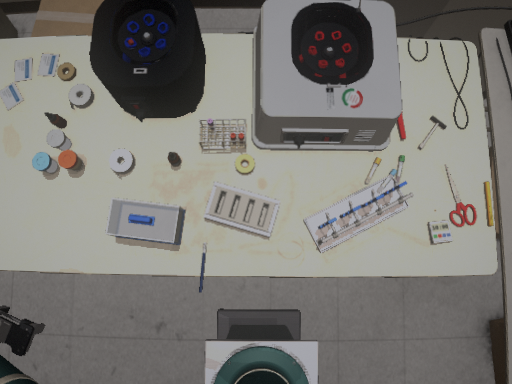

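The scene shows four cards (tabs at scene px (263,250)…(341,295)). The base is at top px (242,209), the cover with its blue handle at (140,219), and the rack at (358,215).

```bash
cat >> h.py <<'E'
def blue(im):
    h=cv2.cvtColor(im,cv2.COLOR_RGB2HSV)
    return (h[...,0]>100)&(h[...,0]<130)&(h[...,1]>120)&(h[...,2]>50)
def rect(P2):
    (c,s,a)=cv2.minAreaRect((P2*1000).astype(np.float32)); return np.round(c,1),np.round(s,1),round(a,1)
def base(m,im,d,box=(0.25,0.6,-0.15,0.3),off=0):
    P=cloud(m,d); z=P[...,2]
    M=(z>0.030)&(z<0.052)&(P[...,0]>box[0])&(P[...,0]<box[1])&(P[...,1]>box[2])&(P[...,1]<box[3])
    n,l,st,_=cv2.connectedComponentsWithStats(M.astype(np.uint8))
    out=[]
    for i in range(1,n):
        if st[i,4]>300:
            q=P[l==i]; out.append((rect(q[:,:2]),st[i,:4].tolist(),np.median(q[:,2]).round(4)))
    return out
E
python3 - <<'E'
from h import *
for n in('top','scene'):
    m,im,d=snap(n); P=cloud(m,d); B=blue(im)
    print(n,base(m,im,d))
    x,y,z=P[...,0],P[...,1],P[...,2]
    M=B&(z>0.05)&(x>0.2)&(x<0.7)&(y>-0.6)&(y<0.6)
    k,l,st,c=cv2.connectedComponentsWithStats(M.astype(np.uint8))
    for i in range(1,k):
        if st[i,4]>15:
            q=P[l==i]; print('blue',c[i].round(),st[i,4],np.median(q,0).round(4),q[:,2].max().round(4),rect(q[:,:2]))
    # cover roof
    M=(z>0.085)&(z<0.105)&(x<0.6)&(x>.2)&(y>0.15)&(y<.5)&~B
    print('roof',M.sum(),rect(P[M][:,:2]) if M.sum()>10 else 0)
    # rack tray & crossbar
    M=(z>0.006)&(z<0.018)&(x<0.6)&(x>.2)&(y>-0.45)&(y<-0.05)
    k,l,st,c=cv2.connectedComponentsWithStats(M.astype(np.uint8))
    for i in range(1,k):
        if st[i,4]>300:
            q=P[l==i];print('tray',st[i],rect(q[:,:2]),np.median(q[:,2]))
E
```

```text
top [((array([515.5,  59.6]), array([198. , 108.4]), 74.0), [204, 182, 76, 54], np.float64(0.0432))]
blue [402. 184.] 18 [ 0.5696 -0.3661  0.1562] 0.1592 (array([ 569.7, -366. ]), array([ 4.7, 21.9]), 26.0)
blue [380. 196.] 17 [ 0.537  -0.3053  0.1562] 0.1579 (array([ 544.6, -318.6]), array([ 4.5, 56.1]), 30.5)
blue [357. 208.] 17 [ 0.5053 -0.2426  0.1569] 0.1599 (array([ 505.7, -241.4]), array([ 4.6, 21.6]), 26.4)
blue [141. 219.] 166 [0.4743 0.3237 0.1257] 0.1323 (array([475.6, 327.1]), array([67.1, 21.2]), 84.3)
roof 2470 (array([476.7, 326.8]), array([193.9, 103.8]), 83.9)
tray [ 304  183  106   71 1616] (array([ 511.1, -278.8]), array([110.5, 310.1]), 26.8) 0.008522396418536152
scene [((array([519. ,  57.4]), array([204.1, 107.7]), 74.0), [213, 188, 49, 54], np.float64(0.0418))]
blue [185. 150.] 124 [0.4753 0.3118 0.1147] 0.1306 (array([481.4, 331.7]), array([83.5, 25.1]), 82.7)
blue [264. 256.] 202 [ 0.4772 -0.1845  0.1158] 0.1567 (array([ 477.4, -181.5]), array([10. , 49.3]), 27.2)
blue [289. 269.] 213 [ 0.5084 -0.2472  0.1141] 0.1595 (array([ 508.2, -243.1]), array([10.5, 48.2]), 28.3)
blue [314. 282.] 210 [ 0.5389 -0.3087  0.1152] 0.1597 (array([ 539.2, -306.3]), array([ 9.7, 49.3]), 29.0)
blue [343. 295.] 244 [ 0.5726 -0.3705  0.1151] 0.1588 (array([ 573.2, -367.3]), array([ 9.8, 47.8]), 27.2)
roof 1136 (array([478.3, 327.6]), array([200.2, 102.5]), 84.2)
tray [ 235  277  121   75 1367] (array([ 498.2, -286.4]), array([ 78.5, 301.7]), 27.3) 0.007785298337702224
```

```bash
python3 - <<'E'
from h import *
z=np.load('/tmp/top.npz'); P=cloud({k:z[k] for k in z.files},z['d'])
x,y,h=P[...,0],P[...,1],P[...,2]
for a in np.arange(-.5,.2,.05):
    M=(y>a)&(y<a+.05)&(h>.1)&(x>.58); print(a.round(2),x[M].min().round(3),np.nanmax(h[M]).round(3),end='; ')
E
python3 -m creep '[[[-60,-62,-40,0.18,42],[-100,-115,-60,0.36,42],[-140,-165,-60,0.54,42],[-180,-215,-60,0.72,42],[-220,-265,-60,0.9,42],[-260,-315,-60,1.08,42],[-300,-365,-60,1.26,42],[-340,-415,-60,1.44,42],[-380,-465,-60,1.62,42],[-420,-515,-60,1.8,42],[-460,-565,-60,1.98,42],[-490,-605,-30,2.16,42]]]'
python3 -m creep '[[[0,0,0,0.14,42],[0,0,0,0.14,42],[0,0,0,0.14,42]]]'
```

```text
time_s: 1.75
position: [0.4543, -0.1169, 0.2626]
ee_rot: [179.9, -0.2, 35.3]
ft_force: [1.5, 0.5, -0.4]
grip_width: 0.0394
gripper_force: 0.0
time_s: 2.12
position: [0.4534, -0.1141, 0.2619]
ee_rot: [-180.0, -0.0, 27.8]
ft_force: [-0.3, 0.2, 0.2]
grip_width: 0.0394
gripper_force: 0.0Traceback (most recent call last):
  File "<stdin>", line 5, in <module>
    return umr_minimum(a, axis, None, out, keepdims, initial, where)
ValueError: zero-size array to reduction operation minimum which has no identity
```

```bash
cat >> h.py <<'E'
def go(p,yaw=None):
    "tool deltas mm,rad to world point p (m) and yaw deg"
    o=bot.observe(); c=o['position']; a=o['ee_rot'][2]; r=np.deg2rad(a)
    D=(np.array(p)-c)*1000
    t=0 if yaw is None else -np.deg2rad((yaw-a+180)%360-180)
    return np.round([D[0]*np.cos(r)+D[1]*np.sin(r),D[0]*np.sin(r)-D[1]*np.cos(r),-D[2],t*1000],1)
def tabs(n,zmin=.13,zmax=.2,box=(.35,.75,-.5,-.05)):
    m,im,d=snap(n); P=cloud(m,d); x,y,z=P[...,0],P[...,1],P[...,2]
    M=blue(im)&(z>zmin)&(z<zmax)&(x>box[0])&(x<box[1])&(y>box[2])&(y<box[3])
    k,l,st,c=cv2.connectedComponentsWithStats(M.astype(np.uint8))
    for i in range(1,k):
        if st[i,4]>10:
            q=P[l==i]; t=q[q[:,2]>q[:,2].max()-.006]; print(c[i].round(),st[i,4],'top',rect(t[:,:2]),q[:,2].max().round(4),'mean',q.mean(0).round(4))
E
python3 - <<'E'
from h import *
tabs('wrist')
z=np.load('/tmp/wrist.npz'); cv2.imwrite('pics/w1.png',z['im'][:,:,::-1])
z=np.load('/tmp/top.npz'); P=cloud({k:z[k] for k in z.files},z['d'])
x,y,h=P[...,0],P[...,1],P[...,2]
for a in np.arange(-.5,.2,.1):
    M=(y>a)&(y<a+.1)&(h>.1)&(x>.62)&(x<1); print(a.round(2),x[M].min().round(3) if M.any() else 0,end='; ')
E
```

```text
[333. 199.] 355 top (array([ 477. , -175.9]), array([ 8.1, 23.2]), 27.7) 0.1577 mean [ 0.4776 -0.1749  0.1515]
[414. 200.] 376 top (array([ 509.2, -240.4]), array([ 8.6, 23.5]), 27.5) 0.1572 mean [ 0.5086 -0.2374  0.1511]
[488. 202.] 347 top (array([ 539.5, -303.5]), array([ 7.9, 25.1]), 26.4) 0.157 mean [ 0.5394 -0.3006  0.1498]
-0.5 0; -0.4 0.706; -0.3 0.696; -0.2 0.682; -0.1 0.672; -0.0 0.711; 0.1 0.83;
```

View pics/w1.png

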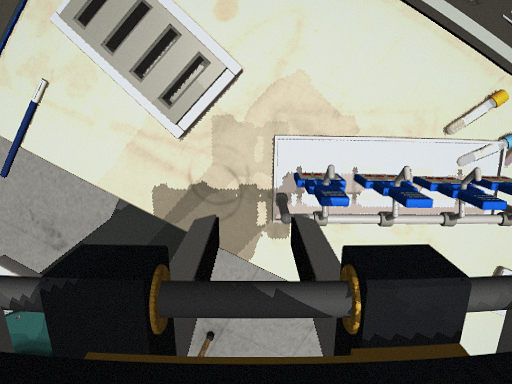

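The wrist view shows tabs 1–3 clearly at px (333,199), (414,200) and (488,202), and the slots at the upper left.

```bash
python3 -c "
from h import *
print(go([.4767,-.1767,.138],27.3))"
```

```text
[ -8.6  66.3 123.9   8.5]
```

```bash
python3 -m creep '[[[-9,45,0,0.008,42],[-9,66,40,0.008,42],[-9,66,90,0.008,42],[-9,66,124,0.008,42],[-9,66,124,0.008,42],[-9,66,124,0.008,10],[-9,66,124,0.008,10],[-9,66,124,0.008,10],[-9,66,124,0.008,10]]]' 6; python3 -c "
from h import *
tabs('wrist',.1);tabs('scene',.12)"
```

```text
time_s: 3.3
position: [0.4768, -0.1775, 0.1389]
ee_rot: [179.9, -0.1, 27.1]
ft_force: [0.3, 1.6, 9.7]
grip_width: 0.024
gripper_force: 6.0
[254. 236.] 2035 top (array([ 478.2, -177.4]), array([ 8.5, 23.8]), 28.2) 0.1573 mean [ 0.4799 -0.1765  0.1389]
[385. 231.] 1916 top (array([ 510.1, -240.3]), array([ 8. , 24.3]), 22.4) 0.1573 mean [ 0.511  -0.238   0.1322]
[485. 228.] 1426 top (array([ 534.8, -293.4]), array([7.2, 3.1]), 19.8) 0.1548 mean [ 0.5382 -0.2964  0.1246]
[262. 248.] 74 top (array([ 474.7, -176.9]), array([ 8. , 18.1]), 21.4) 0.1573 mean [ 0.4733 -0.1785  0.1412]
[288. 261.] 95 top (array([ 509.1, -243. ]), array([ 8.4, 20.7]), 24.8) 0.1581 mean [ 0.5071 -0.2447  0.141 ]
[315. 275.] 91 top (array([ 538.6, -305.7]), array([ 7.5, 22.4]), 28.7) 0.1576 mean [ 0.5379 -0.3071  0.141 ]
[343. 288.] 99 top (array([ 574.1, -368.7]), array([ 7.1, 20.7]), 23.9) 0.1578 mean [ 0.5719 -0.3691  0.141 ]
```

```bash
python3 -m creep '[[[0,0,-5,0,10],[0,0,-9,0,10],[-8,0,-9,0,10],[-17,0,-9,0,10],[-17,0,-9,0,10]]]' 6;  python3 -m creep '[[[0,0,0,0,10],[-5,0,3,0,10],[-10,0,6,0,10],[-15,0,9,0,10],[-20,0,11,0,10],[-20,0,11,0,10]]]' 3; python3 -c "
from h import *
tabs('wrist',.08);z=np.load('/tmp/wrist.npz'); cv2.imwrite('pics/w2.png',z['im'][:,:,::-1])"
```

```text
time_s: 4.03
position: [0.46, -0.1857, 0.1467]
ee_rot: [-180.0, 0.0, 27.0]
ft_force: [0.7, -0.2, -0.3]
grip_width: 0.0238
gripper_force: 6.0
time_s: 4.78
position: [0.4423, -0.1946, 0.1355]
ee_rot: [-180.0, 0.0, 27.1]
ft_force: [-0.4, -0.1, -0.7]
grip_width: 0.024
gripper_force: 3.0
[388. 163.] 2343 top (array([ 509.4, -240.4]), array([ 7.9, 24.1]), 27.3) 0.1572 mean [ 0.5078 -0.2353  0.1307]
[477. 160.] 1318 top (array([ 534.8, -293.1]), array([8. , 2.8]), 16.5) 0.1409 mean [ 0.5353 -0.2928  0.109 ]
[254. 217.] 4434 top (array([ 443.3, -194.8]), array([ 9.5, 23.8]), 27.0) 0.1594 mean [ 0.4529 -0.1897  0.1274]
```

View pics/w2.png

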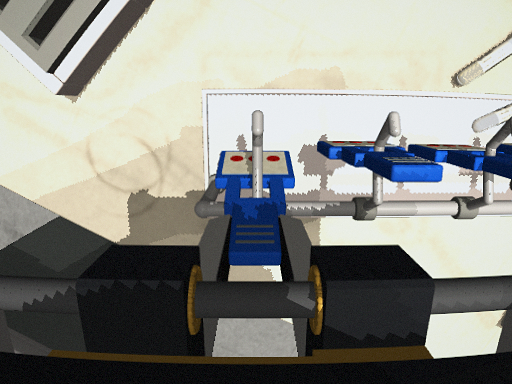

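The card is tipping: its face and spots have swung outward at px (255,165), with the tab between the fingers at (254,235). I'll measure the tilt and go on.

```bash
cat >> h.py <<'E'
def tilt(fresh=True):
    "gripped card: lean about tool y (deg, + = bottom toward tool +x), and mid-plane in tool xz relative to the grasp point"
    if fresh: m,im,d=snap('wrist')
    o=bot.observe(); r=np.deg2rad(o['ee_rot'][2]); P=cloud(m,d)-o['position']
    X=P[...,0]*np.cos(r)+P[...,1]*np.sin(r); Y=P[...,0]*np.sin(r)-P[...,1]*np.cos(r); Z=P[...,2]-.005
    M=blue(im)&(abs(Y)<.024)&(abs(X)<.09)&(Z>-.11)&(Z<.04)
    x,z=X[M]*1000,Z[M]*1000
    # visible outer face: robust line x=a+b z
    from scipy.optimize import least_squares
    best=None
    for b0 in(0,-.3,-.7):
        s=least_squares(lambda p:(x-p[0]-p[1]*z)/np.hypot(1,p[1]),[4,b0],loss='soft_l1',f_scale=1)
        if best is None or s.cost<best.cost: best=s
    a,b=best.x; th=np.degrees(np.arctan(-b)); res=(x-a-b*z)/np.hypot(1,b); I=abs(res)<2
    u=np.array([-np.sin(np.radians(th)),np.cos(np.radians(th))]); s=x[I]*u[0]+z[I]*u[1]
    print('lean',th.round(1),'face offset',(a*np.cos(np.radians(th))).round(1),'s range',np.percentile(s,[.5,99.5]).round(1),M.sum(),I.sum())
E
python3 -m creep '[[[-5,0,3,0,10],[-10,0,6,0,10],[-15,0,8,0,10],[-18,0,9,0,10],[-18,0,9,0,10]]]' 3; python3 -c "
from h import *
tilt();print(bot.observe()['ft_force'])"
```

```text
time_s: 5.45
position: [0.4267, -0.2026, 0.1267]
ee_rot: [-180.0, 0.0, 27.1]
ft_force: [0.1, -0.8, -0.1]
grip_width: 0.0241
gripper_force: 3.0
lean 29.2 face offset 10.2 s range [-95.3  17. ] 5812 5125
[ 0.80456287  0.80760567 -1.0001879 ]
```

```bash
python3 -m creep '[[[-4,0,2,0,10],[-7,0,3,0,10],[-7,0,3,0,10],[-7,0,3,0,10]]]' 3;python3 -m creep '[[[0,0,0,0,10],[0,0,0,0,10],[0,0,0,0,10]]]' 30; python3 -c "
from h import *
tilt();print(bot.observe()['ft_force'])"
```

```text
time_s: 6.0
position: [0.4207, -0.2057, 0.1238]
ee_rot: [180.0, 0.0, 27.1]
ft_force: [0.5, 0.2, -0.1]
grip_width: 0.0241
gripper_force: 3.0
time_s: 6.38
position: [0.4207, -0.2057, 0.1238]
ee_rot: [180.0, -0.0, 27.1]
ft_force: [0.1, -0.1, -0.5]
grip_width: 0.0234
gripper_force: 30.0
lean 32.9 face offset 11.1 s range [-96.5  16.3] 6156 5476
[ 0.08003702 -1.56172539 -0.01097116]
```

```bash
python3 -m creep '[[[3,0,0,0,10],[6,0,-4,0,10],[12,0,-9,0,10],[19,0,-9,0,10],[28,0,-8,0,10],[35,0,-8,0,10],[41,0,-9,0,10],[41,0,-9,0,10]]]' 30; python3 -c "
from h import *
tilt();print(bot.observe()['ft_force'])
z=np.load('/tmp/wrist.npz'); cv2.imwrite('pics/w3.png',z['im'][60:330,130:400,::-1])"
```

```text
time_s: 7.42
position: [0.4575, -0.1869, 0.1327]
ee_rot: [180.0, 0.0, 27.1]
ft_force: [-0.8, 0.6, -0.5]
grip_width: 0.0233
gripper_force: 30.0
lean 32.9 face offset 11.4 s range [-96.8  16.1] 6143 5484
[ 0.25633616  0.04122929 -0.70394673]
```

View pics/w3.png

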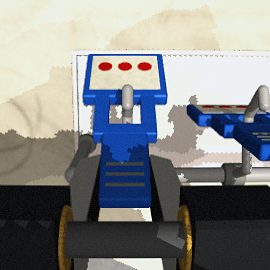

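The rod runs through the middle of the window (crop px (127,100)) and the lean has held at 33° with no force, so I'll go over the barb.

```bash
python3 -m creep '[[[4,0,-4,0,10],[8,0,-9,0,10],[12,0,-14,0,10],[16,0,-20,0,10],[24,0,-26,0,10],[32,0,-31,0,10],[40,0,-42,0,10],[40,0,-70,0,10],[40,0,-90,0,10],[40,0,-90,0,10]]]' 30; python3 -c "
from h import *
tilt();m,im,d=snap('top');print(base(m,im,d))
m,im,d=snap('wrist','w4')"
```

```text
time_s: 8.72
position: [0.4937, -0.1689, 0.2241]
ee_rot: [179.9, -0.1, 27.1]
ft_force: [0.1, -0.4, -1.6]
grip_width: 0.0235
gripper_force: 30.0
lean 33.0 face offset 11.9 s range [-95.8  17. ] 6277 5567
[((array([515.6,  59.5]), array([198. , 108.8]), 74.1), [204, 182, 76, 55], np.float64(0.0432))]
```

View pics/w4.png

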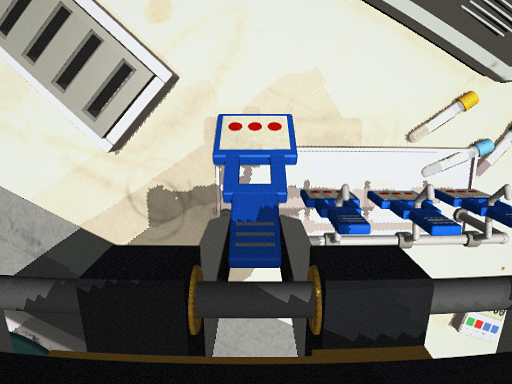

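The card is free. It sits at px (255,190), clear of the rack, still leaning 33°. Now I'll turn toward the base and stop short of it to measure the slots.

```bash
cat >> h.py <<'E'
def slots(n='wrist',pic=None):
    m,im,d=snap(n,pic); P=cloud(m,d); z=P[...,2]
    w=(z>.03)&(z<.055)&(P[...,0]>.3)&(P[...,0]<.7)&(P[...,1]>-.15)&(P[...,1]<.25)&~blue(im)
    k,l,st,_=cv2.connectedComponentsWithStats(w.astype(np.uint8))
    i=1+np.argmax(st[1:,4]); q=P[l==i]; print('outline',rect(q[:,:2]))
    # slot = dark holes: intersect the pixel rays with z=.045
    hull=cv2.convexHull(np.argwhere(l==i)[:,::-1].astype(np.int32)); H=np.zeros(z.shape,np.uint8); cv2.fillConvexPoly(H,hull,1)
    g=cv2.cvtColor(im,cv2.COLOR_RGB2GRAY)
    D=((g<85)&(H>0)&~blue(im)).astype(np.uint8)
    D=cv2.morphologyEx(D,cv2.MORPH_OPEN,np.ones((3,3)))
    k,l,st,c=cv2.connectedComponentsWithStats(D)
    R=np.array(m['R']);C=-R.T@np.array(m['t'])
    Q=cloud(m,np.ones_like(d))-C; Q=C+Q*((.045-C[2])/Q[...,2])[...,None]
    for i in range(1,k):
        if st[i,4]>60: print('dark',c[i].round(),st[i,4],rect(Q[l==i][:,:2]))
E
python3 -c "
from h import *
print(go([.474,-.085,.26],74.1))"
```

```text
[  21.5  -82.9  -37.8 -820.3]
```

```bash
python3 -m creep '[[[5,-20,-30,-0.17,10],[10,-45,-38,-0.34,10],[20,-70,-38,-0.51,10],[21,-83,-38,-0.67,10],[21,-83,-38,-0.82,10],[21,-83,-38,-0.82,10],[21,-83,-38,-0.82,10]]]' 30; python3 -c "
from h import *
slots('wrist','w5');slots('top')"
```

```text
time_s: 9.75
position: [0.4736, -0.0856, 0.2604]
ee_rot: [-180.0, 0.0, 73.8]
ft_force: [-0.5, -0.3, -0.5]
grip_width: 0.0237
gripper_force: 30.0
outline (array([510.2,  25.1]), array([127.4, 108.8]), 74.1)
dark [259.   4.] 531 (array([525.6,  78.5]), array([10.1, 60.2]), 73.9)
dark [260.  44.] 336 (array([514.5,  37.9]), array([11.2, 59.9]), 73.9)
outline (array([515.5,  59.7]), array([197.8, 108.4]), 74.2)
```

View pics/w5.png

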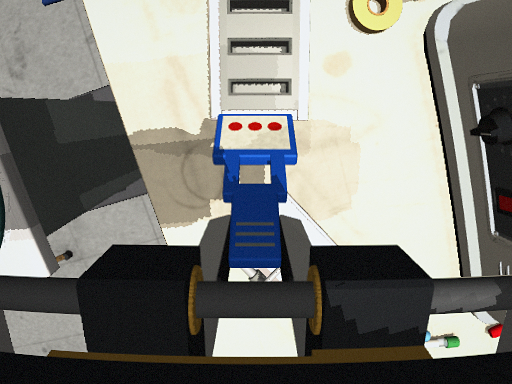

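```bash
python3 -c "
from h import *
print(go([.5194,.0625,.130],74.1))"
```

```text
[154.9   3.  130.5  -3.2]
```

```bash
python3 -m creep '[[[50,3,0,-0.004,10],[100,3,30,-0.004,10],[140,3,70,-0.004,10],[155,3,110,-0.004,10],[155,3,130,-0.004,10],[155,3,130,-0.004,10],[155,3,130,-0.004,10]]]' 30; python3 -c "
from h import *
tilt();snap('wrist','w6'); snap('scene'); z=np.load('/tmp/scene.npz'); cv2.imwrite('pics/s6.png',cv2.resize(z['im'][150:270,170:330,::-1],None,fx=4,fy=4))"
```

```text
time_s: 10.72
position: [0.5196, 0.0626, 0.1316]
ee_rot: [179.9, -0.0, 74.2]
ft_force: [-0.2, -0.6, -0.4]
grip_width: 0.024
gripper_force: 30.0
lean 33.0 face offset 10.4 s range [-96.5  16.3] 6349 5614
```

View pics/w6.png

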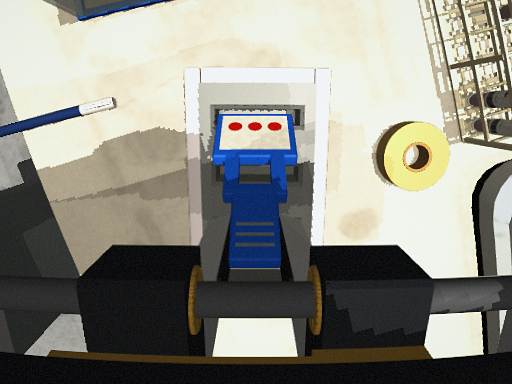

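The card's bottom edge (px rows ~115, cols 215–298) sits over slot 1 (row ~110, cols 211–305) and is laterally centred. Lowering it in.

```bash
python3 -m creep '[[[0,0,6,0,10],[0,0,11,0,10],[0,0,14,0,10],[0,0,17,0,10],[0,0,17,0,10],[0,0,17,0,10]]]' 10; python3 -c "
from h import *
tilt();print(bot.observe()['ft_force'])"
```

```text
time_s: 11.62
position: [0.5192, 0.0629, 0.1138]
ee_rot: [180.0, 0.0, 74.3]
ft_force: [0.5, -0.3, -0.0]
grip_width: 0.0237
gripper_force: 10.0
lean 33.7 face offset 10.7 s range [-97.3  16.2] 6439 5729
[-0.57409551  0.70533683  0.57866246]
```

```bash
python3 -m creep '[[[0,0,0,0,10],[6,0,-4,0,10],[11,0,-6.5,0,10],[18,0,-9.5,0,10],[25,0,-12,0,10],[32,0,-13.5,0,10],[38,0,-15,0,10],[45,0,-15,0,10],[52,0,-15,0,10],[52,0,-15,0,10]]]' 3; python3 -c "
from h import *
tilt();print(bot.observe()['ft_force']);m,im,d=snap('top');print(base(m,im,d))"
```

```text
time_s: 12.92
position: [0.5334, 0.1137, 0.1288]
ee_rot: [180.0, -0.0, 74.4]
ft_force: [-0.4, -0.6, 3.4]
grip_width: 0.0209
gripper_force: 3.0
lean 2.4 face offset 16.3 s range [-80.1  25.3] 3675 2655
[ 0.96657756 -0.06774744  2.56688124]
[((array([505.1,  22.7]), array([121.7, 108.7]), 74.3), [234, 190, 46, 47], np.float64(0.0437))]
```

```bash
python3 -c "
from h import *
snap('wrist','w7')"
```

```text
(no output)
```

View pics/w7.png

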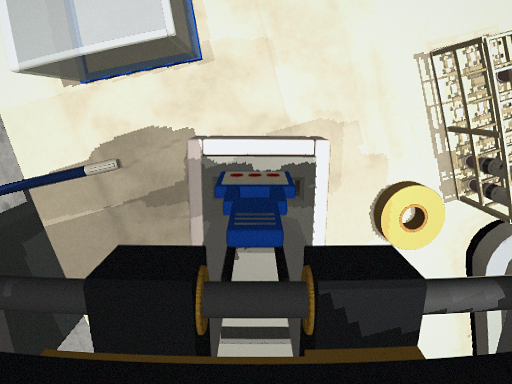

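The card stands nearly upright at slot 1 (px (255,190)). It has slid forward out of the pads and leans on the closed fingers, with its bottom still at the slot mouth. I'll go up, open, straddle the tab and regrip.

```bash
python3 -m creep '[[[0,0,-5,0,10],[0,0,-10,0,10],[0,0,-10,0,45],[7,0,-10,0,45],[9,0,-10,0,10],[9,0,-10,0,10],[9,0,-10,0,10],[9,0,-10,0,10]]]' 10; python3 -c "
from h import *
tilt();print(bot.observe()['ft_force']);snap('wrist','w8')"
```

```text
time_s: 14.08
position: [0.5356, 0.1214, 0.1387]
ee_rot: [-180.0, 0.0, 74.3]
ft_force: [-0.5, -0.6, 0.1]
grip_width: 0.0239
gripper_force: 10.0
lean 1.3 face offset 8.0 s range [-92.1  15.9] 3166 2363
[ 0.10031171 -0.76294133 -0.20604498]
```

View pics/w8.png

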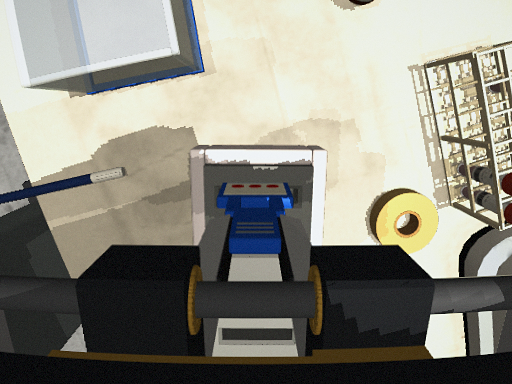

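Regripped upright (lean 1.3°), with the card at px (255,240). I'll shift it back onto the slot centre and lower it.

```bash
python3 -m creep '[[[0,0,-2,0,10],[-5.5,0,-2,0,10],[-5.5,0,-2,0,10],[-5.5,0,3,0,10],[-5.5,0,8,0,10],[-5.5,0,12,0,10],[-5.5,0,12,0,10]]]' 5; python3 -c "
from h import *
tilt();print(bot.observe()['ft_force'])"
```

```text
time_s: 15.05
position: [0.5338, 0.1163, 0.1262]
ee_rot: [-180.0, 0.0, 74.3]
ft_force: [-0.3, 0.0, 0.5]
grip_width: 0.0243
gripper_force: 8.7
lean 1.2 face offset 7.6 s range [-86.2  21. ] 3285 2426
[ 0.13203255 -0.35039463 -1.38115018]
```

```bash
python3 -m creep '[[[0,0,5,0,10],[0,0,10,0,10],[0,0,10,0,10]]]' 8; python3 -c "
from h import *
tilt();print(bot.observe()['ft_force'],bot.observe()['position'])"
```

```text
time_s: 15.48
position: [0.5339, 0.1162, 0.1162]
ee_rot: [-180.0, 0.0, 74.3]
ft_force: [1.4, 0.8, -1.2]
grip_width: 0.0241
gripper_force: 12.2
lean 1.2 face offset 7.6 s range [-79.5  20.9] 3259 2403
[-0.23751164 -0.11867798  0.10600561] [0.53404362 0.11619329 0.11647692]
```

```bash
python3 -m creep '[[[0,0,6,0,10],[0,0,13,0,10],[0,0,13,0,10],[0,0,11,0,42],[0,0,-20,0,42],[0,0,-60,0,42],[0,0,-100,0,42],[-60,0,-120,0,42],[-120,0,-120,0,42],[-120,0,-120,0,42]]]' 8; python3 -c "
from h import *
tabs('wrist',.06,.2,(.45,.7,-.1,.25));tabs('scene',.06,.2,(.45,.7,-.1,.25));tabs('top',.06,.2,(.45,.7,-.1,.25));slots('wrist')"
```

```text
time_s: 16.77
position: [0.5009, -0.0032, 0.2377]
ee_rot: [179.9, -0.1, 74.0]
ft_force: [0.9, 0.7, 0.4]
grip_width: 0.0394
gripper_force: 0.0
[253.  31.] 573 top (array([534.7, 120.9]), array([ 7.9, 23.2]), 75.5) 0.1257 mean [0.5348 0.1195 0.1091]
[231. 177.] 13 top (array([541. , 119.1]), array([8.6, 6. ]), 62.9) 0.1261 mean [0.5403 0.1174 0.1205]
[230. 186.] 69 top (array([534.1, 117.8]), array([ 4.4, 15.3]), 69.2) 0.1073 mean [0.5346 0.1189 0.0859]
[217. 199.] 18 top (array([530.4, 120.2]), array([ 4.8, 21. ]), 74.7) 0.1276 mean [0.5297 0.1203 0.1243]
outline (array([520.3,  59.3]), array([196.8, 108.9]), 74.0)
dark [253.  40.] 95 (array([536.4, 128.7]), array([ 4.8, 20.6]), 74.4)
dark [285.  49.] 70 (array([563.4, 111.8]), array([11.6,  6.9]), 75.1)
dark [256.  54.] 161 (array([534.3, 115.8]), array([ 3.9, 37.6]), 74.4)
dark [283. 135.] 95 (array([539.7,  31.8]), array([11.2,  8.3]), 74.6)
dark [249. 168.] 1939 (array([499.3,   7. ]), array([36.9, 71.6]), 75.5)
```

Card 1 is seated (top at 0.1257 m, y ≈ 63 mm in the base frame). Next is card 2, gripped slightly further forward this time.

```bash
python3 -c "
from h import *
print(go([.5105,-.2398,.138],27.2))"
```

```text
[-230.4   73.3   98.8  823.5]
```

```bash
python3 -m creep '[[[-50,15,0,0.18,42],[-105,30,0,0.36,42],[-160,50,0,0.54,42],[-210,70,0,0.72,42],[-230.4,73.3,0,0.823,42],[-230.4,73.3,0,0.823,42],[-230.4,73.3,50,0.823,42],[-230.4,73.3,99,0.823,42],[-230.4,73.3,99,0.823,42],[-230.4,73.3,99,0.823,10],[-230.4,73.3,99,0.823,10],[-230.4,73.3,99,0.823,10]]]' 6; python3 -c "
from h import *
tilt();print(bot.observe()['ft_force'],bot.observe()['position'])"
```

```text
time_s: 18.48
position: [0.5109, -0.2409, 0.1392]
ee_rot: [179.9, -0.1, 27.2]
ft_force: [0.0, 1.6, 9.2]
grip_width: 0.024
gripper_force: 6.0
lean 0.7 face offset 1.6 s range [-91.4  11.9] 2734 2057
[0.15245365 1.53396611 9.31379085] [ 0.51091382 -0.24095276  0.13916925]
```

```bash
python3 -m creep '[[[0,0,-5,0,10],[0,0,-9,0,10],[-9,0,-9,0,10],[-19,0,-9,0,10],[-19,0,-9,0,10]]]' 6;  python3 -m creep '[[[0,0,0,0,10],[-5,0,3,0,10],[-10,0,6,0,10],[-15,0,9,0,10],[-20,0,11,0,10],[-25,0,14,0,10],[-30,0,17,0,10],[-35,0,19,0,10],[-39,0,21,0,10],[-42,0,22,0,10],[-42,0,22,0,10],[-42,0,22,0,10]]]' 3; python3 -c "
from h import *
tilt();print(bot.observe()['ft_force'],bot.observe()['position'])"
```

```text
time_s: 19.15
position: [0.492, -0.2502, 0.1468]
ee_rot: [-180.0, 0.0, 27.1]
ft_force: [0.9, 1.0, -0.3]
grip_width: 0.0236
gripper_force: 6.0
time_s: 20.65
position: [0.4557, -0.2687, 0.1248]
ee_rot: [180.0, 0.0, 27.2]
ft_force: [0.8, 0.0, 0.1]
grip_width: 0.0242
gripper_force: 3.0
lean 34.6 face offset 7.1 s range [-96.8  15.3] 6041 5430
[ 0.71093648  0.56731218 -0.06142308] [ 0.45571968 -0.26868857  0.12475877]
```

```bash
python3 -m creep '[[[0,0,0,0,10],[0,0,0,0,10],[0,0,0,0,10],[3,0,0,0,10],[6,0,-4,0,10],[12,0,-9,0,10],[19,0,-9,0,10],[28,0,-8,0,10],[35,0,-8,0,10],[40,0,-9,0,10],[40,0,-9,0,10]]]' 30; python3 -m creep '[[[4,0,-4,0,10],[8,0,-9,0,10],[12,0,-14,0,10],[16,0,-20,0,10],[24,0,-26,0,10],[32,0,-31,0,10],[40,0,-42,0,10],[40,0,-70,0,10],[40,0,-110,0,10],[40,0,-130,0,10]]]' 30; python3 -c "
from h import *
tilt();slots('top');print(go([.474,-.085,.26],74.1))"
```

```text
time_s: 22.08
position: [0.4914, -0.2504, 0.1337]
ee_rot: [180.0, 0.0, 27.2]
ft_force: [-0.5, 0.5, -1.0]
grip_width: 0.0235
gripper_force: 30.0
time_s: 23.32
position: [0.5274, -0.2325, 0.2662]
ee_rot: [179.9, -0.1, 27.1]
ft_force: [-0.9, 0.8, -0.9]
grip_width: 0.0237
gripper_force: 30.0
lean 34.7 face offset 5.9 s range [-98.2  14.1] 6194 5562
outline (array([515.4,  59.9]), array([198.6, 108.6]), 73.9)
[  19.5 -155.8    6.2 -819.4]
```

```bash
python3 -c "
from h import *
print(go([.5081,.0224,.131],74.0))"
```

```text
[  98.8 -235.8  135.2 -817.6]
```

```bash
python3 -m creep '[[[20,-50,0,-0.17,10],[40,-100,0,-0.34,10],[60,-150,0,-0.51,10],[80,-195,0,-0.67,10],[98.8,-235.8,20,-0.817,10],[98.8,-235.8,60,-0.817,10],[98.8,-235.8,110,-0.817,10],[98.8,-235.8,135.2,-0.817,10],[98.8,-235.8,135.2,-0.817,10]]]' 30; python3 -c "
from h import *
tilt();snap('wrist','w9');print(bot.observe()['position'])"
```

```text
time_s: 24.55
position: [0.506, 0.0225, 0.1269]
ee_rot: [-179.8, 0.1, 73.9]
ft_force: [0.5, -0.6, 0.3]
grip_width: 0.0239
gripper_force: 30.0
lean 34.5 face offset 5.7 s range [-97.9  14.6] 6230 5562
[0.50746693 0.02257622 0.12914898]
```

View pics/w9.png

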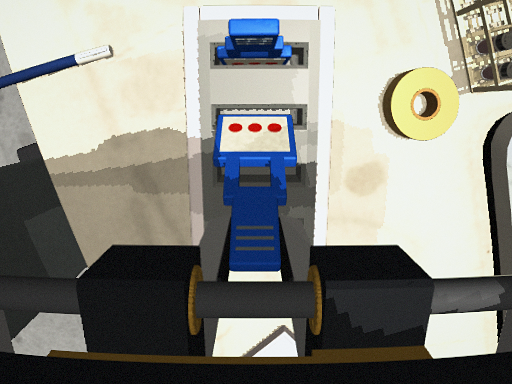

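Card 1 stands in slot 1 (px (255,45)), and card 2's lower edge (row 115) is at slot 2.

```bash
python3 -m creep '[[[0,0,6,0,10],[0,0,11,0,10],[0,0,14,0,10],[0,0,17,0,10],[0,0,17,0,10],[0,0,17,0,10]]]' 10; python3 -m creep '[[[0,0,0,0,10],[7,0,-3.5,0,10],[14,0,-6.5,0,10],[21,0,-9,0,10],[28,0,-10.5,0,10],[35,0,-11,0,10],[42,0,-11,0,10],[48,0,-10,0,10],[53,0,-9,0,10],[53,0,-9,0,10]]]' 4; python3 -c "
from h import *
tilt();print(bot.observe()['ft_force'],bot.observe()['position']);tabs('wrist',.1,.2,(.45,.7,-.1,.25))"
```

```text
time_s: 25.4
position: [0.5071, 0.0227, 0.1115]
ee_rot: [-180.0, 0.0, 74.0]
ft_force: [-0.2, 1.0, 0.0]
grip_width: 0.0239
gripper_force: 10.0
time_s: 26.65
position: [0.5218, 0.074, 0.1203]
ee_rot: [-180.0, 0.0, 74.0]
ft_force: [-0.2, -0.2, -1.0]
grip_width: 0.024
gripper_force: 4.0
lean 5.2 face offset 4.7 s range [-84.3  17.7] 4807 2483
[-0.11944847  0.40779249 -0.40315184] [0.52177991 0.0736677  0.12042369]
[253. 141.] 861 top (array([535.2, 121.8]), array([ 7.6, 23.5]), 74.2) 0.126 mean [0.5354 0.1219 0.123 ]
[254. 242.] 2188 top (array([521.9,  73.5]), array([ 8.6, 23.5]), 73.3) 0.1442 mean [0.5229 0.0765 0.1293]
```

```bash
python3 -m creep '[[[4,0,0,0,10],[7,0,4,0,10],[7,0,10,0,10],[7,0,16,0,10],[7,0,16,0,10]]]' 8; python3 -c "
from h import *
tilt();print(bot.observe()['ft_force'],bot.observe()['position']);tabs('wrist',.1,.2,(.45,.7,-.1,.25))"
```

```text
time_s: 27.38
position: [0.5234, 0.0802, 0.1039]
ee_rot: [-180.0, 0.0, 74.0]
ft_force: [0.1, -0.4, -0.2]
grip_width: 0.0243
gripper_force: 8.0
lean -0.1 face offset 4.8 s range [-65.1  17.4] 5029 2024
[-0.13497388  0.28737194 -0.02202047] [0.52360416 0.08022451 0.10426442]
[253. 160.] 1109 top (array([535.4, 121.5]), array([ 7.9, 24.1]), 75.0) 0.1254 mean [0.5353 0.122  0.1227]
[254. 248.] 1566 top (array([524.1,  80.4]), array([ 8.3, 23.9]), 74.4) 0.1283 mean [0.5246 0.0822 0.1205]
```

```bash
python3 -m creep '[[[0,0,0,0,42],[0,0,0,0,42],[0,0,-40,0,42],[0,0,-90,0,42],[-40,0,-135,0,42],[-80,0,-135,0,42],[-80,0,-135,0,42]]]' 8; python3 -c "
from h import *
tabs('wrist',.1,.2,(.45,.7,-.1,.25));print(go([.5423,-.3021,.138],27.2))"
```

```text
time_s: 28.35
position: [0.5012, 0.0011, 0.2403]
ee_rot: [179.9, -0.1, 73.7]
ft_force: [-0.2, -0.3, -0.1]
grip_width: 0.0397
gripper_force: 0.0
[253.  32.] 329 top (array([534.7, 121.1]), array([ 8.1, 22.8]), 76.3) 0.1255 mean [0.5351 0.1207 0.1226]
[254.  85.] 303 top (array([524.1,  82.1]), array([ 7.1, 23. ]), 73.6) 0.1257 mean [0.5242 0.0819 0.1231]
[-281.6  124.   101.8  814.4]
```

Cards 1 and 2 are both seated. On to card 3.

```bash
python3 -m creep '[[[-50,20,0,0.17,42],[-105,45,0,0.34,42],[-160,70,0,0.51,42],[-215,95,0,0.68,42],[-260,115,0,0.814,42],[-281.6,124,0,0.814,42],[-281.6,124,0,0.814,42],[-281.6,124,0,0.814,42]]]' 6; python3 -c "
from h import *
tabs('wrist');print(go([.5423,-.3021,.138],27.2))"
```

```text
time_s: 29.4
position: [0.5435, -0.2999, 0.239]
ee_rot: [-180.0, 0.0, 27.4]
ft_force: [-0.9, 0.5, -0.8]
grip_width: 0.0397
gripper_force: 0.0
[349. 200.] 428 top (array([ 574.6, -366.5]), array([ 7.8, 23.6]), 27.5) 0.1572 mean [ 0.5749 -0.3651  0.1512]
[257. 202.] 409 top (array([ 540.1, -304.2]), array([ 7.2, 22.6]), 28.2) 0.1575 mean [ 0.541  -0.3039  0.1518]
[ -2.2   1.5 101.3   4. ]
```

```bash
python3 -m creep '[[[-3.5,2.5,50,0.004,42],[-3.5,2.5,101,0.004,42],[-3.5,2.5,101,0.004,42],[-3.5,2.5,101,0.004,10],[-3.5,2.5,101,0.004,10],[-3.5,2.5,101,0.004,10],[-3.5,2.5,101,0.004,10]]]' 6; python3 -m creep '[[[0,0,-5,0,10],[0,0,-9,0,10],[-9,0,-9,0,10],[-19,0,-9,0,10],[-19,0,-9,0,10]]]' 6;  python3 -m creep '[[[0,0,0,0,10],[-5,0,3,0,10],[-10,0,6,0,10],[-15,0,9,0,10],[-20,0,11,0,10],[-25,0,14,0,10],[-30,0,17,0,10],[-35,0,19,0,10],[-39,0,21,0,10],[-42,0,22,0,10],[-42,0,22,0,10],[-42,0,22,0,10]]]' 3; python3 -c "
from h import *
tilt();print(bot.observe()['ft_force'],bot.observe()['position'])"
```

```text
time_s: 30.32
position: [0.5419, -0.3055, 0.1404]
ee_rot: [179.9, -0.1, 27.1]
ft_force: [-0.7, 1.1, 9.9]
grip_width: 0.0238
gripper_force: 6.0
time_s: 30.95
position: [0.523, -0.3146, 0.1476]
ee_rot: [-180.0, 0.0, 27.0]
ft_force: [-0.2, 0.0, 0.2]
grip_width: 0.0238
gripper_force: 6.0
time_s: 32.45
position: [0.4867, -0.333, 0.1256]
ee_rot: [180.0, 0.0, 27.1]
ft_force: [-0.1, 0.1, 0.3]
grip_width: 0.0239
gripper_force: 3.0
lean 37.1 face offset 5.9 s range [-98.9  13.7] 6127 5565
[ 0.9367313  -0.17517838 -0.73548417] [ 0.4867648  -0.33302066  0.12558008]
```

```bash
python3 -m creep '[[[0,0,0,0,10],[0,0,0,0,10],[0,0,0,0,10],[3,0,0,0,10],[6,0,-4,0,10],[12,0,-9.5,0,10],[19,0,-9.5,0,10],[27,0,-8.5,0,10],[34,0,-8.5,0,10],[39,0,-9.5,0,10],[39,0,-9.5,0,10]]]' 30; python3 -m creep '[[[4,0,-4,0,10],[8,0,-9,0,10],[12,0,-14,0,10],[16,0,-20,0,10],[24,0,-26,0,10],[32,0,-31,0,10],[40,0,-42,0,10],[40,0,-70,0,10],[40,0,-110,0,10],[40,0,-130,0,10]]]' 30; python3 -c "
from h import *
tilt();slots('top');print(go([.4966,-.018,.131],74.0))"
```

```text
time_s: 33.88
position: [0.5217, -0.3151, 0.135]
ee_rot: [180.0, 0.0, 27.1]
ft_force: [0.2, -0.1, 0.2]
grip_width: 0.0233
gripper_force: 30.0
time_s: 35.12
position: [0.5576, -0.2973, 0.2673]
ee_rot: [179.9, -0.1, 27.1]
ft_force: [-0.4, 0.2, -0.4]
grip_width: 0.0237
gripper_force: 30.0
lean 37.1 face offset 4.8 s range [-100.1   12.6] 6295 5735
outline (array([515.4,  59.7]), array([198.3, 108.5]), 74.0)
[  72.9 -276.5  135.9 -818.5]
```

```bash
python3 -m creep '[[[20,-60,0,-0.17,10],[35,-115,0,-0.34,10],[50,-170,0,-0.51,10],[60,-225,0,-0.67,10],[70.4,-273.8,0,-0.818,10],[70.4,-273.8,60,-0.818,10],[70.4,-273.8,110,-0.818,10],[70.4,-273.8,136,-0.818,10],[70.4,-273.8,136,-0.818,10],[70.4,-273.8,136,-0.818,10]]]' 30; python3 -c "
from h import *
tilt();print(bot.observe()['position'],go([.4956,-.0215,.131],74.0))"
```

```text
time_s: 36.48
position: [0.4953, -0.0213, 0.1297]
ee_rot: [180.0, 0.0, 73.9]
ft_force: [0.5, 0.1, -0.8]
grip_width: 0.0237
gripper_force: 30.0
lean 37.1 face offset 5.2 s range [-98.9  13.8] 6323 5703
[ 0.49554093 -0.02125439  0.12996933] [-0.2  0.1 -1.  -0.8]
```

```bash
python3 -m creep '[[[0,0,6,0,10],[0,0,11,0,10],[0,0,14,0,10],[0,0,16,0,10],[0,0,16,0,10],[0,0,16,0,10]]]' 10; python3 -m creep '[[[0,0,0,0,10],[9,0,-4.5,0,10],[18,0,-8.5,0,10],[25,0,-11,0,10],[32,0,-12.5,0,10],[39,0,-13,0,10],[46,0,-13,0,10],[53,0,-12,0,10],[58,0,-11,0,10],[58,0,-11,0,10]]]' 4; python3 -c "
from h import *
tilt();print(bot.observe()['ft_force'],bot.observe()['position']);tabs('wrist',.1,.2,(.45,.7,-.1,.25))"
```

```text
time_s: 37.28
position: [0.495, -0.0212, 0.1131]
ee_rot: [180.0, 0.0, 74.0]
ft_force: [0.4, 0.5, -0.9]
grip_width: 0.024
gripper_force: 10.0
time_s: 38.52
position: [0.511, 0.0349, 0.1238]
ee_rot: [-180.0, 0.0, 74.0]
ft_force: [0.3, -1.0, -0.9]
grip_width: 0.0237
gripper_force: 4.0
lean 43.7 face offset 11.0 s range [-116.8   16.1] 5998 793
[0.29991981 0.02389949 0.48312411] [0.5109984  0.03458066 0.12389183]
[252.  54.] 970 top (array([535.3, 121.4]), array([ 7.7, 23.5]), 74.1) 0.1256 mean [0.5352 0.121  0.1226]
[254. 143.] 806 top (array([524.3,  81.2]), array([ 7.3, 23.7]), 73.9) 0.1255 mean [0.5245 0.0814 0.123 ]
[254. 242.] 2352 top (array([511.5,  34.5]), array([ 8.9, 23.8]), 73.8) 0.1497 mean [0.5123 0.0376 0.1339]
```

```bash
python3 -m creep '[[[4,0,0,0,10],[6,0,4,0,10],[6,0,10,0,10],[6,0,16,0,10],[6,0,20,0,10],[6,0,20,0,10]]]' 8; python3 -c "
from h import *
print(bot.observe()['ft_force'],bot.observe()['position']);tabs('wrist',.1,.2,(.45,.7,-.1,.25))"
```

```text
time_s: 39.38
position: [0.5125, 0.0402, 0.1037]
ee_rot: [-180.0, 0.0, 73.9]
ft_force: [-0.3, -0.3, 0.2]
grip_width: 0.0242
gripper_force: 8.0
[-0.31564332 -0.29093767  0.2213023 ] [0.51253753 0.04017374 0.10367382]
[252.  61.] 1256 top (array([535.2, 121.5]), array([ 8.2, 23.7]), 74.6) 0.1252 mean [0.5353 0.121  0.1227]
[254. 161.] 1107 top (array([524.3,  81.1]), array([ 7.9, 23.5]), 74.4) 0.1254 mean [0.5245 0.0816 0.1227]
[255. 250.] 1635 top (array([513.2,  40.6]), array([ 8.5, 23.6]), 74.0) 0.1296 mean [0.5136 0.0423 0.1217]
```

```bash
python3 -m creep '[[[0,0,0,0,42],[0,0,0,0,42],[0,0,-40,0,42],[0,0,-90,0,42],[-40,0,-135,0,42],[-80,0,-135,0,42],[-80,0,-135,0,42]]]' 8; python3 -c "
from h import *
tabs('wrist',.1,.2,(.45,.7,-.1,.25));print(go([.5755,-.366,.239],27.2))"
```

```text
time_s: 40.3
position: [0.4901, -0.039, 0.2398]
ee_rot: [179.9, -0.1, 73.7]
ft_force: [0.7, -0.2, -0.6]
grip_width: 0.0397
gripper_force: 0.0
[254.  32.] 302 top (array([524.3,  80.7]), array([ 7.4, 22.5]), 74.6) 0.1257 mean [0.5245 0.0805 0.1232]
[254.  87.] 301 top (array([512.9,  40. ]), array([ 6.3, 23.9]), 73.8) 0.1256 mean [0.5126 0.0398 0.1228]
[-2.922e+02  1.731e+02  3.000e-01  8.143e+02]
```

```bash
python3 -m creep '[[[-50,30,0,0.17,42],[-105,60,0,0.34,42],[-155,90,0,0.51,42],[-205,120,0,0.68,42],[-255,150,0,0.814,42],[-292,173,0,0.814,42],[-292,173,0,0.814,42],[-292,173,0,0.814,42]]]' 6; python3 -c "
from h import *
tabs('wrist');print(bot.observe()['position'])"
```

```text
time_s: 41.35
position: [0.5767, -0.3638, 0.2382]
ee_rot: [-179.9, 0.0, 27.4]
ft_force: [-0.1, 0.4, 0.5]
grip_width: 0.0393
gripper_force: 0.0
[256. 201.] 395 top (array([ 574. , -366.8]), array([ 7.6, 22.6]), 26.6) 0.1572 mean [ 0.575  -0.3661  0.1526]
[262. 192.] 12 top (array([ 579.5, -369.8]), array([0.2, 0.8]), 37.6) 0.1406 mean [ 0.5794 -0.3697  0.1344]
[ 0.57679545 -0.36342141  0.23854691]
```

```bash
python3 -m creep '[[[-2.5,2,50,0.004,42],[-2.5,2,100,0.004,42],[-2.5,2,100,0.004,42],[-2.5,2,100,0.004,10],[-2.5,2,100,0.004,10],[-2.5,2,100,0.004,10],[-2.5,2,100,0.004,10]]]' 6; python3 -m creep '[[[0,0,-5,0,10],[0,0,-9,0,10],[-9,0,-9,0,10],[-19,0,-9,0,10],[-19,0,-9,0,10]]]' 6;  python3 -m creep '[[[0,0,0,0,10],[-5,0,3,0,10],[-10,0,6,0,10],[-15,0,9,0,10],[-20,0,11,0,10],[-25,0,14,0,10],[-30,0,17,0,10],[-35,0,19,0,10],[-38,0,21,0,10],[-40,0,22,0,10],[-40,0,22,0,10],[-40,0,22,0,10]]]' 3; python3 -c "
from h import *
tilt();print(bot.observe()['ft_force'],bot.observe()['position'])"
```

```text
time_s: 42.28
position: [0.5757, -0.3683, 0.141]
ee_rot: [179.9, -0.1, 27.1]
ft_force: [0.4, 1.9, 9.6]
grip_width: 0.0241
gripper_force: 6.0
time_s: 42.9
position: [0.5568, -0.3774, 0.1481]
ee_rot: [180.0, 0.0, 27.0]
ft_force: [0.3, 0.8, -0.7]
grip_width: 0.0241
gripper_force: 6.0
time_s: 44.4
position: [0.5224, -0.3948, 0.1261]
ee_rot: [180.0, 0.0, 27.1]
ft_force: [1.2, -0.2, -0.3]
grip_width: 0.0237
gripper_force: 3.0
lean 31.9 face offset 7.2 s range [-97.4  14.8] 5834 5191
[ 0.52700836 -0.18741892  0.26225139] [ 0.52241091 -0.39483295  0.12605562]
```

```bash
python3 -m creep '[[[0,0,0,0,10],[0,0,0,0,10],[0,0,0,0,10],[3,0,0,0,10],[6,0,-4,0,10],[12,0,-9.5,0,10],[19,0,-9.5,0,10],[28,0,-8.5,0,10],[35,0,-8.5,0,10],[40,0,-9.5,0,10],[40,0,-9.5,0,10]]]' 30; python3 -m creep '[[[4,0,-4,0,10],[8,0,-9,0,10],[12,0,-14,0,10],[16,0,-20,0,10],[24,0,-26,0,10],[32,0,-31,0,10],[38,0,-42,0,10],[38,0,-70,0,10],[38,0,-110,0,10],[38,0,-130,0,10]]]' 30; python3 -c "
from h import *
tilt();m,im,d=snap('top');slots('top')"
```

```text
time_s: 45.82
position: [0.5583, -0.3765, 0.1355]
ee_rot: [180.0, 0.0, 27.1]
ft_force: [-0.4, 0.8, -0.9]
grip_width: 0.0237
gripper_force: 30.0
time_s: 47.08
position: [0.5922, -0.3597, 0.268]
ee_rot: [179.9, -0.1, 27.1]
ft_force: [-0.1, -0.6, -0.9]
grip_width: 0.0236
gripper_force: 30.0
lean 31.9 face offset 6.2 s range [-99.   13.5] 5978 5319
outline (array([515.3,  59.5]), array([197.8, 108.3]), 73.9)
```

```bash
python3 -c "
from h import *
print(go([.4859,-.0553,.134],74.0))"
```

```text
[  44.  -319.   131.8 -818.6]
```

```bash
python3 -m creep '[[[8,-55,0,-0.16,10],[16,-110,0,-0.32,10],[24,-165,0,-0.48,10],[32,-220,0,-0.64,10],[40,-275,0,-0.8,10],[44,-319,0,-0.818,10],[44,-319,50,-0.818,10],[44,-319,100,-0.818,10],[44,-319,132,-0.818,10],[44,-319,132,-0.818,10],[44,-319,132,-0.818,10]]]' 30; python3 -c "
from h import *
tilt();print(bot.observe()['position'],go([.4859,-.0553,.134],74.0));snap('wrist','w10')"
```

```text
time_s: 48.6
position: [0.4859, -0.0554, 0.1342]
ee_rot: [180.0, 0.0, 73.9]
ft_force: [-0.2, -0.4, -0.3]
grip_width: 0.0237
gripper_force: 30.0
lean 32.0 face offset 6.5 s range [-97.5  14.7] 5965 5298
[ 0.48620793 -0.05535186  0.1345659 ] [-0.  -0.3  0.6 -0.7]
```

View pics/w10.png

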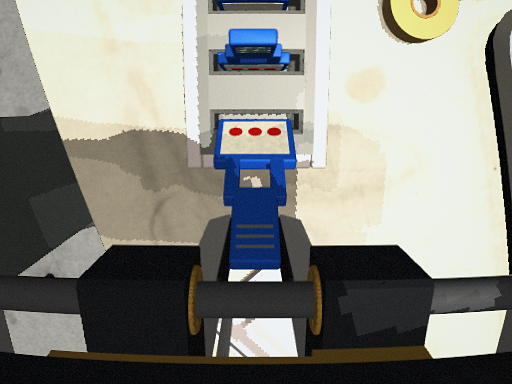

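```bash
python3 -m creep '[[[0,0,6,0,10],[0,0,11,0,10],[0,0,14,0,10],[0,0,17,0,10],[0,0,17,0,10],[0,0,17,0,10]]]' 10; python3 -m creep '[[[0,0,0,0,10],[6,0,-3,0,10],[12,0,-5,0,10],[18,0,-7,0,10],[25,0,-8.5,0,10],[32,0,-9.5,0,10],[38,0,-9.5,0,10],[45,0,-8.5,0,10],[51,0,-8,0,10],[51,0,-8,0,10]]]' 4; python3 -c "
from h import *
tilt();print(bot.observe()['ft_force'],bot.observe()['position']);tabs('wrist',.1,.2,(.45,.7,-.1,.25))"
```

```text
time_s: 49.45
position: [0.4857, -0.0553, 0.1165]
ee_rot: [-180.0, 0.0, 74.0]
ft_force: [1.2, 0.0, -0.8]
grip_width: 0.0237
gripper_force: 10.0
time_s: 50.7
position: [0.4999, -0.0058, 0.1244]
ee_rot: [-180.0, 0.0, 74.0]
ft_force: [-1.1, -0.5, 0.3]
grip_width: 0.0238
gripper_force: 4.0
lean 44.2 face offset 9.3 s range [-117.2   13.6] 5756 713
[ 0.3356132  -0.67031334  0.23548643] [ 0.49978131 -0.00615396  0.12445261]
[253.  54.] 943 top (array([524.6,  80.7]), array([ 7.5, 23.6]), 73.7) 0.1256 mean [0.5244 0.0804 0.1226]
[254. 142.] 810 top (array([513.2,  40.9]), array([ 7.3, 23.6]), 73.9) 0.1253 mean [0.5134 0.0411 0.1231]
[254. 239.] 2217 top (array([500.3,  -5.6]), array([ 8.7, 23.7]), 75.2) 0.1475 mean [ 0.5011 -0.0027  0.1317]
```

```bash
python3 -m creep '[[[4,0,0,0,10],[6,0,4,0,10],[6,0,10,0,10],[6,0,15,0,10],[6,0,19,0,10],[6,0,19,0,10]]]' 8; python3 -c "
from h import *
print(bot.observe()['ft_force'],bot.observe()['position']);tabs('wrist',.1,.2,(.45,.7,-.1,.25))"
```

```text
time_s: 51.55
position: [0.5013, -0.0006, 0.1052]
ee_rot: [-180.0, 0.0, 73.9]
ft_force: [0.1, 0.7, -1.3]
grip_width: 0.0238
gripper_force: 8.0
[ 0.11155747  0.70117513 -1.26003316] [ 0.50127183 -0.00059333  0.1051932 ]
[253.  60.] 1230 top (array([524.4,  80.9]), array([ 8., 24.]), 73.9) 0.1255 mean [0.5243 0.0806 0.1228]
[254. 160.] 1071 top (array([513.2,  40.8]), array([ 7.6, 23.8]), 74.1) 0.1256 mean [0.5135 0.0411 0.1228]
[254. 247.] 1501 top (array([5.018e+02, 3.000e-01]), array([ 8.7, 23.4]), 74.3) 0.1285 mean [0.5024 0.002  0.1209]
```

```bash
python3 -m creep '[[[0,0,0,0,42],[0,0,0,0,42],[0,0,-40,0,42],[0,0,-90,0,42],[0,0,-145,0,50],[0,0,-145,0,50]]]' 8; python3 -c "
from h import *
print(go([.475,.325,.25],84))
for n in('top','scene'):
  slots(n);tabs(n,.08,.2,(.35,.7,-.1,.45))
"
```

```text
time_s: 52.35
position: [0.503, -0.0005, 0.254]
ee_rot: [179.7, -0.2, 74.0]
ft_force: [-0.1, 0.0, -0.7]
grip_width: 0.0469
gripper_force: 0.0
[ 305.1 -116.9    4.  -175.2]
outline (array([532. , 119.7]), array([ 72.4, 111.8]), 77.7)
[217. 199.] 19 top (array([529.8, 119.8]), array([ 3.7, 21.9]), 79.8) 0.1306 mean [0.5303 0.1206 0.124 ]
[141. 219.] 163 top (array([476.2, 324.4]), array([51.3, 11.9]), 82.4) 0.1336 mean [0.4747 0.3239 0.1186]
outline (array([519.5,  58.7]), array([202.9, 107.8]), 74.1)
dark [235. 229.] 200 (array([489.6,  -3.6]), array([55.5, 63.3]), 74.9)
[185. 150.] 124 top (array([477.7, 326.2]), array([51.9, 13.1]), 82.3) 0.1297 mean [0.4767 0.3165 0.1135]
[234. 198.] 316 top (array([517.4,  58.4]), array([137. ,  23.2]), 74.2) 0.1265 mean [0.513  0.0469 0.1054]
```

```bash
python3 -m creep '[[[55,-20,0,-0.03,60],[110,-40,0,-0.06,60],[165,-60,0,-0.09,60],[220,-80,0,-0.12,60],[270,-100,0,-0.15,60],[305,-117,0,-0.175,60],[305,-117,0,-0.175,60],[305,-117,0,-0.175,60]]]' 8; python3 -c "
from h import *
m,im,d=snap('wrist','w11');P=cloud(m,d);x,y,z=P[...,0],P[...,1],P[...,2]
print(bot.observe()['position'],bot.observe()['ee_rot'])
print('fresh top z',np.nanmax(z[blue(im)]))
M=blue(im)&(z>.115)&(z<.14);print('handle',M.sum(),rect(P[M][:,:2]),np.median(P[M],0))
M=(z>.088)&(z<.106);print('roof',M.sum(),rect(P[M][:,:2]))"
```

```text
time_s: 53.55
position: [0.4736, 0.3237, 0.2501]
ee_rot: [-180.0, 0.1, 83.9]
ft_force: [-0.1, 0.9, -0.2]
grip_width: 0.0561
gripper_force: 0.0
[0.47379345 0.32345427 0.2503613 ] [1.79999799e+02 3.92498746e-02 8.38619321e+01]
fresh top z 0.35823527462949917
handle 1086 (array([479.7, 328.4]), array([58.5, 13.8]), 83.9) [0.47957699 0.33038679 0.12598885]
roof 20611 (array([512. , 290.8]), array([207.3, 301.1]), 41.3)
```

View pics/w11.png

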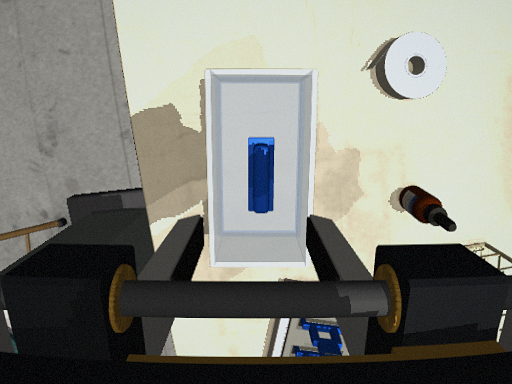

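The handle is at px (262,175), with the bottle and label roll well off to the right. I'll descend onto the handle.

```bash
python3 -c "
from h import *
print(go([.479,.3272,.115],83.9))"
```

```text
[  4.3   4.8 135.4  -0.7]
```

```bash
python3 -m creep '[[[4,4.8,50,0,60],[4,4.8,100,0,60],[4,4.8,125,0,60],[4,4.8,135,0,60],[4,4.8,135,0,60],[4,4.8,135,0,5],[4,4.8,135,0,5],[4,4.8,135,0,5],[4,4.8,135,0,5],[4,4.8,135,0,5]]]' 30; python3 -m creep '[[[0,0,-10,0,5],[0,0,-30,0,5],[0,0,-70,0,5],[0,0,-120,0,5],[0,0,-155,0,5],[0,0,-155,0,5]]]' 30; python3 -c "
from h import *
for n in('top','scene'):
  slots(n);tabs(n,.08,.2,(.4,.7,-.1,.2))
m,im,d=snap('wrist');P=cloud(m,d);z=P[...,2];M=blue(im)&(z>.25)&(z<.30)&(P[...,1]>.25);print(rect(P[M][:,:2]),M.sum(),bot.observe()['position'],bot.observe()['ee_rot'])
"
```

```text
time_s: 54.85
position: [0.4785, 0.3284, 0.1155]
ee_rot: [180.0, 0.0, 84.0]
ft_force: [-0.1, 0.1, -1.5]
grip_width: 0.0137
gripper_force: 30.0
time_s: 55.6
position: [0.4795, 0.3288, 0.2742]
ee_rot: [179.8, -0.2, 84.0]
ft_force: [-0.1, 0.9, -3.0]
grip_width: 0.0139
gripper_force: 30.0
outline (array([515.5,  59.7]), array([198.3, 108.5]), 74.0)
[217. 199.] 14 top (array([531.5, 120.9]), array([ 4. , 19.2]), 77.2) 0.1276 mean [0.5309 0.121  0.1245]
[232. 203.] 14 top (array([518.7,  81.1]), array([ 4.2, 20.2]), 72.5) 0.1275 mean [0.5193 0.0807 0.1245]
[248. 207.] 14 top (array([509. ,  40.4]), array([ 4. , 19.6]), 72.6) 0.1268 mean [0.5093 0.0401 0.1236]
[263. 212.] 15 top (array([4.97e+02, 1.00e-01]), array([ 4. , 21.8]), 74.6) 0.1278 mean [0.4976 0.     0.1244]
outline (array([518.7,  56.8]), array([204.4, 107.4]), 74.1)
[230. 183.] 90 top (array([528.3,  99.7]), array([51.6, 21.4]), 74.9) 0.1276 mean [0.5284 0.1019 0.1128]
[236. 204.] 217 top (array([506. ,  18.3]), array([51. , 22.7]), 74.1) 0.127 mean [0.5065 0.0254 0.1028]
(array([478.7, 329.5]), array([66. , 23.4]), 84.8) 3945 [0.47805499 0.32815899 0.26961528] [-1.79943710e+02  7.90882811e-02  8.39829275e+01]
```

```bash
python3 -c "
from h import *
print(go([.5191,.0585,.270],74.0))"
```

```text
[-263.9   69.1   -0.4  174.2]
```

```bash
python3 -m creep '[[[-40,10,0,0.02,5],[-85,22,0,0.05,5],[-130,34,0,0.08,5],[-175,46,0,0.11,5],[-220,58,0,0.14,5],[-250,66,0,0.174,5],[-264,69,0,0.174,5],[-264,69,0,0.174,5],[-264,69,0,0.174,5],[-264,69,0,0.174,5]]]' 30; python3 -c "
from h import *
print(bot.observe()['position'],bot.observe()['ee_rot'],go([.5191,.0585,.270],74.0))
for n in ('top','scene'): m,im,d=snap(n,n+'12'); print(base(m,im,d))
m,im,d=snap('wrist','w12');P=cloud(m,d);z=P[...,2]
M=(z>.03)&(z<.055);print(M.sum(),rect(P[M][:,:2]))
a=cv2.imread('pics/scene12.png')[120:280,160:340];b=cv2.imread('pics/w12.png')
cv2.imwrite('pics/c12.png',np.hstack([cv2.resize(a,(432,384)),cv2.resize(b,(368,384))]))"
```

```text
time_s: 57.1
position: [0.5193, 0.0598, 0.2704]
ee_rot: [-180.0, 0.0, 74.1]
ft_force: [-0.5, 0.6, -2.6]
grip_width: 0.0137
gripper_force: 30.0
[0.51929728 0.05979815 0.27037103] [-1.79984417e+02  9.38847735e-03  7.41201428e+01] [-1.3  0.2  0.4  2.1]
[]
[((array([519. ,  57.6]), array([202.6, 107.5]), 73.9), [213, 193, 49, 49], np.float64(0.0403))]
4207 (array([761., -47.]), array([462.4, 139.6]), 86.6)
```

View pics/c12.png

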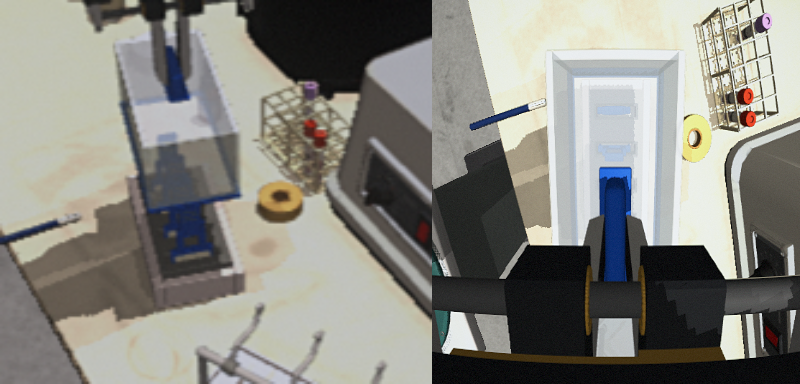

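The cover hangs centred over the cards (wrist px ~(615,170)), so I'll lower it and watch the force.

```bash
python3 -m creep '[[[-1.3,0,25,0.002,5],[-1.3,0,50,0.002,5],[-1.3,0,75,0.002,5],[-1.3,0,95,0.002,5],[-1.3,0,105,0.002,5],[-1.3,0,107,0.002,5],[-1.3,0,107,0.002,5]]]' 30; python3 -m creep '[[[0,0,2,0,5],[0,0,4,0,5],[0,0,6,0,5],[0,0,7,0,5],[0,0,7,0,5]]]' 20; python3 -m creep '[[[0,0,1,0,5],[0,0,2,0,5],[0,0,3,0,5],[0,0,4,0,5],[0,0,4,0,5]]]' 20; python3 -c "
from h import *
print(bot.observe()['position'],bot.observe()['ee_rot'],bot.observe()['ft_force'])"
```

```text
time_s: 58.12
position: [0.5194, 0.0575, 0.164]
ee_rot: [180.0, -0.0, 73.9]
ft_force: [1.0, 0.4, -1.9]
grip_width: 0.0141
gripper_force: 30.0
time_s: 58.75
position: [0.5191, 0.0574, 0.1565]
ee_rot: [-180.0, 0.0, 73.9]
ft_force: [0.3, 0.1, -2.8]
grip_width: 0.0137
gripper_force: 20.0
time_s: 59.38
position: [0.519, 0.0574, 0.1524]
ee_rot: [-180.0, 0.0, 73.9]
ft_force: [-0.2, -0.4, -2.4]
grip_width: 0.0136
gripper_force: 20.0
[0.51903883 0.05736541 0.15244213] [-1.79997251e+02  1.04347653e-02  7.38993688e+01] [-0.19092027 -0.37578434 -2.36506687]
```

```bash
python3 -m creep '[[[0,0,1,0,5],[0,0,2,0,5],[0,0,2,0,5]]]' 10; python3 -m creep '[[[0,0,0,0,25],[0,0,0,0,50],[0,0,0,0,50],[0,0,-30,0,50],[0,0,-80,0,50],[0,0,-130,0,50],[-60,0,-140,0,50],[-120,0,-140,0,50],[-180,0,-140,0,50],[-180,0,-140,0,50]]]' 10; python3 -c "
from h import *
for n in('wrist','top','scene'):
  m,im,d=snap(n);P=cloud(m,d);x,y,z=P[...,0],P[...,1],P[...,2];C=(x>.4)&(x<.65)&(y>-.08)&(y<.2)
  M=C&blue(im)&(z>.150)&(z<.18); print(n,'handle',M.sum(),rect(P[M][:,:2]),np.percentile(z[M],[50,98]).round(4))
  M=C&(z>.12)&(z<.15)&~blue(im); print(' roof',M.sum(),rect(P[M][:,:2]),np.median(z[M]).round(4)); q=P[M]; print(' plane',np.linalg.lstsq(np.c_[q[:,:2],np.ones(len(q))],q[:,2],rcond=None)[0].round(3))
  M=C&(z>.02)&(z<.05); print(' base',M.sum(),rect(P[M][:,:2]))
  if n=='wrist': cv2.imwrite('pics/w13.png',im[:,:,::-1])
  if n=='scene': a=im
b=cv2.imread('pics/w13.png');cv2.imwrite('pics/c13.png',np.hstack([cv2.resize(a[120:280,160:340,::-1],(432,384)),cv2.resize(b,(368,384))]))"
```

```text
time_s: 59.75
position: [0.5193, 0.0575, 0.1511]
ee_rot: [180.0, -0.0, 73.9]
ft_force: [-5.0, 1.4, 10.9]
grip_width: 0.0143
gripper_force: 10.0
time_s: 61.0
position: [0.4678, -0.1195, 0.2909]
ee_rot: [180.0, -0.0, 73.5]
ft_force: [1.0, 1.3, -0.5]
grip_width: 0.0471
gripper_force: 0.0Traceback (most recent call last):
  File "<string>", line 5, in <module>
    M=C&blue(im)&(z>.150)&(z<.18); print(n,'handle',M.sum(),rect(P[M][:,:2]),np.percentile(z[M],[50,98]).round(4))
                                                                             ~~~~~~~~~~~~~^^^^^^^^^^^^^^
    return _quantile_unchecked(
        a, q, axis, out, overwrite_input, method, keepdims, weights)
    return _ureduce(a,
                    func=_quantile_ureduce_func,
    ...<5 lines>...
                    overwrite_input=overwrite_input,
                    method=method)
    r = func(a, **kwargs)
    result = _quantile(arr,
                       quantiles=q,
    ...<2 lines>...
                       out=out,
                       weights=wgt)
    slices_having_nans = np.isnan(arr[-1, ...])
                                  ~~~^^^^^^^^^
IndexError: index -1 is out of bounds for axis 0 with size 0
```

```bash
python3 -c "
from h import *
for n in('top','scene'):
  m,im,d=snap(n);P=cloud(m,d);x,y,z=P[...,0],P[...,1],P[...,2];C=(x>.4)&(x<.65)&(y>-.08)&(y<.2)
  M=C&blue(im)&(z>.140)&(z<.19); print(n,'handle',M.sum(),rect(P[M][:,:2]) if M.any() else 0,np.nanmax(z[M]) if M.any() else 0)
  M=C&(z>.12)&(z<.145)&~blue(im); q=P[M]; print(' roof',M.sum(),rect(q[:,:2]),np.median(q[:,2]).round(4),'plane',np.linalg.lstsq(np.c_[q[:,:2],np.ones(len(q))],q[:,2],rcond=None)[0].round(3))
  M=C&(z>.02)&(z<.05); print(' base',M.sum(),rect(P[M][:,:2]))
"
```

```text
top handle 121 (array([514.7,  63.5]), array([59.1, 15.2]), 76.6) 0.17090783668856702
 roof 2636 (array([514.3,  64. ]), array([191.6, 102.3]), 74.0) 0.1345 plane [ 0.002 -0.001  0.133]
 base 189 (array([554.8,  46.6]), array([194.6, 192. ]), 74.0)
scene handle 3 (array([517.4,  59. ]), array([ 0.1, 45.6]), 1.8) 0.14924431501706717
 roof 1511 (array([517.3,  59.1]), array([196.1, 102.1]), 74.0) 0.1333 plane [0.006 0.011 0.129]
 base 421 (array([556.6,  45.3]), array([198.8, 187.1]), 74.0)
```

```bash
python3 -c "
from h import *
print(bot.observe()['time_s'],bot.close_job())"
```

```text
the job is handed in; nothing more can be done
61.15 None
```

All four card holders are in the base's slots, the cover is on and the job is handed in at about 61 s. The last depth readings put the cover's roof level at about 134 mm, the seated height; no verdict came back.

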